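Pass the red job hanger to the next rail

TASK

Two short tag rails stand on the bench, one white and one green. The job on the red hanger is finished: lift the red hanger off the white rail, over the end stop, and hang it on the green rail between its end stops, straddling the bar and hanging straight and still. Leave the yellow hanger hanging where it is on the white rail.

Things in the scene. Friction and masses are not known exactly. Their poses are not given: they have to be found in the camera images.
- hanger_red: Red job hanger, loose, 0.14 kg, on the white rail. Bent strap like a roof, 40 mm long, self-centring on the bar (10 mm either side); two legs 32 mm apart inside straddle the bar, down to 62 mm below the origin. Red grip tab on top to pinch: 14 mm thick in x, 30 mm in y, 13 to 56 mm above the origin. Origin: on the bar's axis when hung, mid-length; x across the rail, y along it, z up.
- hanger_yellow: Yellow job hanger, same shape, size and axes as the red one, beside it on the white rail in either order, centres 74 to 106 mm apart. Each hanger is 46 mm across the rail over its tag plates, which carry blank white labels. To carry one straight over the other it must be raised at least 120 mm.
- rail_white: White-painted rail stand, fixed; both hangers start on it. Origin: underside centre of its base plate (100 x 220 x 12 mm) on the worktop; y along the rail, z up. Round steel bar, 12 mm diameter, along y, axis 125 mm above the origin. Round end stops, 36 mm diameter, at y = +93 and -93 mm; to pass over one, a hanger must be raised at least 80 mm.
- rail_green: Green-painted rail stand, fixed, empty at the start; same shape, sizes, origin and axes as the white one (bar axis 125 mm above the origin, end stops at y = +93 and -93 mm, 180 mm of clear bar between them). It stands roughly in line with the white one, to its left or right.

How it is judged (in metres and radians):
On the way:
1. the red hanger is lifted off its bar, at least 50 mm above where it hung (height (world z) of hanger_red above 0.175 m), for 0.1 s.
At the end, for the whole second after the job is handed in: Red hangs on the green bar between the stops, origin within 10 mm of the bar axis sideways, -8 to +10 mm in height, 85 mm of mid-rail; tilt under 14 deg, in line within 11 deg, at rest. Yellow hangs likewise on the white bar, within 25 mm of its start (x of hanger_red in the frame of rail_green between -0.01 and 0.01 m and y of hanger_red in the frame of rail_green between -0.085 and 0.085 m and z of hanger_red in the frame of rail_green between 0.117 and 0.135 m and angle between each of hanger_red, hanger_yellow's own z axis and vertical below 0.25 rad and angle between the y axis of hanger_red and the y axis of rail_green, either way round below 0.2 rad and linear speed of each of hanger_red, hanger_yellow below 0.03 m/s and angular speed of each of hanger_red, hanger_yellow below 0.4 rad/s and x of hanger_yellow in the frame of rail_white between -0.01 and 0.01 m and y of hanger_yellow in the frame of rail_white between -0.085 and 0.085 m and z of hanger_yellow in the frame of rail_white between 0.117 and 0.135 m and angle between the y axis of hanger_yellow and the y axis of rail_white, either way round below 0.2 rad and distance of hanger_yellow from where it was at the start of the episode below 0.025 m); the robot touches nothing.
It fails at once if the yellow hanger is knocked or lifted off the white rail (height (world z) of hanger_yellow below 0.105 m or height (world z) of hanger_yellow above 0.15 m).
It also fails if it takes over 48 s, if anything falls off the work surface, if the arm or the gripper's body presses on something with over 40 N, if the wrist force passes 120 N, or if a joint passes its speed limit or range.

ROBOT

A 6-joint arm with a two-finger parallel gripper is mounted at the origin on a cart in front of the work surface, level with it; the furniture and walls round the work are solid. World frame = base frame: x ahead of the robot, y to its left, z up, the work surface at z = 0. Lengths are in m, angles in degrees, forces in N, time in s.
With the tool pointing down it reaches from about 0.325 to 0.775 m from the base axis. Payload 9.3 kg.
Tool frame: the origin (TCP) lies between the finger pads; the fingertips stand 11 mm ahead of it and the grasp point (between the pads) lies 8 mm behind it; z points along the fingers, y is the line along which they close (so a half turn about z gives the same grasp; the last joint's range is limited). The gripper opens to 85 mm and grips with 20 to 120 N. Pads are 22 mm wide; open, the fingers measure 114 mm over their backs; the gripper's body (76 mm by 85 mm) begins 54 mm behind the grasp point. The pads swing forward as they close: fully open they stand 13 mm farther back than shut.
Start: joints at [-82.54, 14.817, 1.232, 76.415, 0, 81.257], TCP at [0.153, -0.528, 0.242] pointing down, gripper open.
Joint ranges: [-174.27, 174.27], [-52.1, 104.24], [-59.71, 78.15], [-110.17, 111.67], [-87.03, 83.33], [-180, 180]. Speed limits (degrees/s): [127.2, 127.2, 159.86, 180, 180, 180].

INTERFACE

Orientations are given as [roll, pitch, yaw] about the fixed x, y, z axes, in that order (R = Rz(yaw) Ry(pitch) Rx(roll)).
In Python, from rig import robot, viewer, order gives the robot as it stands.
- The arm moves only by the shell command python3 -m crank 'ROWS' [FORCE]. ROWS is JSON, a list of rows, each a list of 7 numbers: the turn, a rotation vector about the world's x, y, z each as a share of 120 degrees, from -1 to 1, then the shift along the world's x, y, z each as a share of 100 mm, from -1 to 1, then the closure in counts, from 0 (fully open) to 255 (shut). In form: [[rx, ry, rz, tx, ty, tz, gripper], ...]. A call has 1 to 20 rows; each row is the pose to reach, as a shift and turn from the pose commanded when the call began; what a row does not reach only later rows make up. A row lasts 1/12 s, in which the tool goes at most 41.7 mm and 7.16 degrees, less where a joint would pass 70% of its speed; a pose out of reach is approached as far as the arm can. A call with a number of a shift or a turn outside -1 to 1 is refused whole. A call with a gripper value outside its range is refused whole. The fingers move at their own pace and stop on an object; FORCE is the grip in N (left out, the last holds). Time passes only in rows, so rows that repeat a pose let the fingers close. It gives the time, the measured TCP pose, the force, the opening and the grip force at its end, in the units of the state.
- robot.read_state(): the state, without advancing time (a new reading comes with each control period).
- viewer.grab_frame(name): name is "scene" or "top" or "wrist"; returns (picture, depth): 420x560x3 uint8, red, green, blue; 420x560 float32, m along the optical axis (not along the pixel's ray), 0 where there is no reading.
- viewer.camera_info(name): a dict with "K" (3x3 intrinsics, pixels), "R" (3x3) and "t" (3): a world point X has camera coordinates R X + t. Camera axes: x right, y down, z forward; pixel columns grow to the right and rows downward; lengths in m; the calibration is good to about 2 mm. A picture is of the moment at which its call begins: read the wrist's pose just before it. camera_info takes no time and is no camera call; for the wrist camera it gives the pose at the moment of the call.
- order.job_done(): hands the job in; it is judged then, once.
The state is a dict: "time": time; "joints": joint angles; "dq": joint speeds; "joint_efforts": joint torques, N m; "ee_pos": TCP position; "tool_rot": TCP orientation; "ft_force": force on the tool from outside, world axes, zero at the start; "wrist_torque": the same for the moment, N m; "gripper_width": finger opening in m; "grasp_force": force on a finger pad.
Only numpy, scipy, OpenCV 4.12 (cv2) and the standard library are available. Lean on these libraries where they do the work, as an engineer would, in place of code of your own. Each camera call takes 0.05 s, during which the arm holds its last target. There are 200 camera calls.

## Working session

There is one attempt and no reset: what is moved stays moved. The work goes in short steps, Python scripts to look and compute and a shell command to move; the robot and the scene stay as the last step left them, time stands still between calls to the robot, and variables do not carry over. Pictures are saved under pics/ and viewed, at most 10 in all, crops included, and the job is handed in when it is done.

```bash
mkdir -p pics; cat > h.py <<'E'
from rig import robot, viewer, order
import numpy as np, cv2
def grab(n):
    c=viewer.camera_info(n); p,d=viewer.grab_frame(n); return p,d,c
def pts(d,c,mask):
    v,u=np.nonzero(mask&(d>0)); z=d[v,u]; K=np.array(c["K"])
    X=np.c_[(u-K[0,2])/K[0,0]*z,(v-K[1,2])/K[1,1]*z,z]
    return (X-np.array(c["t"]))@np.array(c["R"]), u, v
def save(n,p): cv2.imwrite("pics/"+n+".png",cv2.cvtColor(p,cv2.COLOR_RGB2BGR))
E
python3 - <<'E'
from h import *
a,d,c=grab("scene"); b,e,f=grab("top")
save("scene0",a);save("top0",b)
print(c["t"],f["t"],(d>0).mean(),(e>0).mean(),robot.read_state())
for n,(p,dd,cc) in dict(s=(a,d,c),t=(b,e,f)).items():
    H=cv2.cvtColor(p,cv2.COLOR_RGB2HSV); h,s,v=cv2.split(H)
    for col,m in dict(red=((h<8)|(h>172)),yel=((h>20)&(h<35)),grn=((h>45)&(h<90))).items():
        X,u,w=pts(dd,cc,m&(s>110)&(v>60))
        if len(X): print(n,col,len(X),np.percentile(X,[2,50,98],axis=0).round(3).tolist(),np.percentile(np.c_[u,w],[2,50,98],axis=0).tolist())
E
```

```text
[0.43809806 0.24590642 1.0050014 ] [0.11405558 0.49861471 0.90055669] 0.9956930272108844 0.9959566326530612 {'time': 0.1, 'joints': array([-8.25391887e+01,  1.48487783e+01,  1.19350841e+00,  7.64140575e+01,
       -5.31826982e-04,  8.12562669e+01]), 'dq': array([-0.09339647, -0.11983343,  0.1481579 ,  0.0048294 , -0.00847956,
        0.03465887]), 'joint_efforts': array([ 5.12360508e-03, -5.56696880e+01,  3.45068622e+01,  1.17092533e-02,
       -6.23318851e-05, -3.55412638e-06]), 'ee_pos': array([ 0.15344602, -0.52792144,  0.24171071]), 'tool_rot': array([-1.79931398e+02, -1.00131680e-02,  1.62045388e+01]), 'ft_force': array([-0.17705322,  0.01016537, -0.73109305]), 'wrist_torque': array([-0.05259137,  0.05810438, -0.00210542]), 'grasp_force': 0.0, 'gripper_width': 0.08520501541213724}
s red 506 [[0.449, -0.482, 0.005], [0.482, 0.228, 0.145], [0.67, 0.244, 0.182]] [[190.1, 130.0], [248.0, 225.0], [433.9, 262.0]]
s yel 481 [[0.463, 0.304, 0.072], [0.479, 0.325, 0.155], [0.493, 0.338, 0.183]] [[201.0, 241.0], [211.0, 257.0], [227.0, 292.0]]
s grn 216 [[0.447, -0.113, 0.008], [0.493, -0.004, 0.012], [0.557, 0.104, 0.143]] [[270.0, 152.0], [314.0, 207.0], [359.0, 246.0]]
t red 346 [[0.467, 0.211, 0.066], [0.488, 0.226, 0.176], [0.67, 0.242, 0.184]] [[193.0, 118.0], [206.0, 212.5], [218.09999999999997, 231.0]]
t yel 364 [[0.464, 0.211, 0.004], [0.484, 0.316, 0.176], [0.688, 0.336, 0.184]] [[131.0, 119.0], [146.0, 214.5], [226.0, 232.0]]
```

View pics/scene0.png

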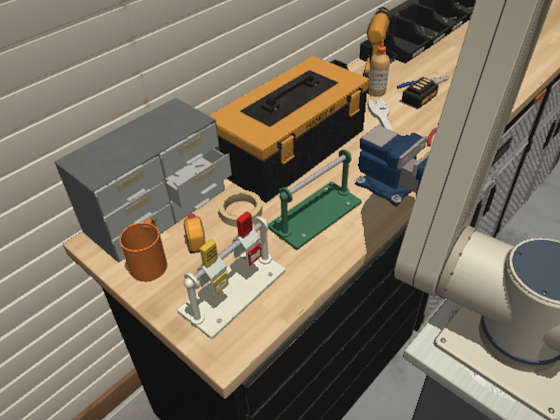

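View pics/top0.png

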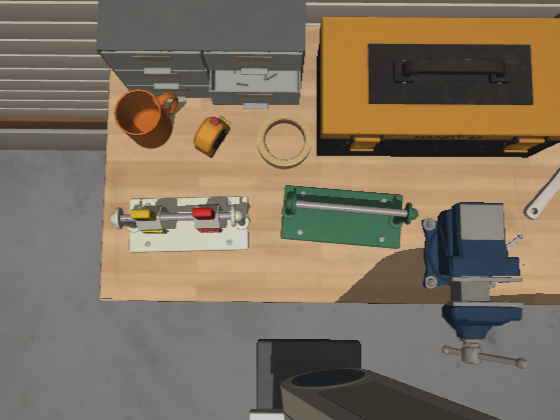

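The scene picture shows the white rail on the left, with yellow at (208,255) and red at (245,224). The green rail is to its right, with its bar running from (285,196) to (345,157). The top view agrees: yellow is at (143,214), red at (203,213), and the green bar runs from (290,203) to (412,213). Red is on the side facing green, so it won't need to pass over yellow.

```bash
python3 - <<'E'
from h import *
def line(P):
    m=P[:,:2].mean(0); w,V=np.linalg.eigh(np.cov((P[:,:2]-m).T)); a=V[:,1]*np.sign(V[1,1]); return m.round(4),np.degrees(np.arctan2(-a[0],a[1])).round(2)
for n in("top","scene"):
    p,d,c=grab(n); X,u,v=pts(d,c,np.ones(d.shape,bool)); H=cv2.cvtColor(p,cv2.COLOR_RGB2HSV)[v,u].astype(int)
    box=lambda y0,y1,z0,z1:(X[:,0]>.42)&(X[:,0]<.56)&(X[:,1]>y0)&(X[:,1]<y1)&(X[:,2]>z0)&(X[:,2]<z1)
    h=H[:,0]; s=H[:,1]
    for k,m in dict(red=((h<8)|(h>172))&(s>110),yel=(h>20)&(h<35)&(s>110)).items():
        q=X[m&box(.1,.45,.172,.19)]; print(n,k,len(q),np.median(q,0).round(4),np.ptp(q,axis=0).round(3),((q.max(0)+q.min(0))/2).round(4),line(q))
    # bar tops
    for k,(a,b) in dict(green=(-.09,.08),white=(.17,.37)).items():
        q=X[box(a,b,.124,.136)&(s<60)]; print(n,k,"bar",len(q),line(q),q[:,2].max().round(4),np.percentile(q[:,1],[0,100]).round(3))
    for k,(a,b) in dict(green=(-.18,.14),white=(.14,.42)).items():
        q=X[box(a,b,.128,.16)]; 
        q=q[q[:,2]>.136]; print(n,k,"stops",[ (q[g].mean(0).round(4),g.sum()) for g in (q[:,1]>(a+b)/2+.06,q[:,1]<(a+b)/2-.05)])
        q=X[box(a,b,.006,.02)]; print(n,k,"base",len(q),cv2.minAreaRect(q[:,:2].astype(np.float32)))
for y0 in np.arange(-.3,.5,.1):
    q=X[(X[:,1]>y0)&(X[:,1]<y0+.1)&(X[:,0]>.3)&(X[:,0]<.62)]; print(y0.round(1),q[:,2].max().round(3) if len(q) else 0,end=';')
E
```

```text
top red 183 [0.488  0.2268 0.1818] [0.013 0.029 0.013] [0.488  0.2277 0.1787] (array([0.4879, 0.2273]), np.float64(0.74))
top yel 195 [0.4846 0.3203 0.1816] [0.014 0.029 0.014] [0.4854 0.3217 0.1792] (array([0.4851, 0.3203]), np.float64(0.83))
top green bar 766 (array([ 0.5024, -0.0052]), np.float64(-4.5)) 0.1359 [-0.09   0.079]
top white bar 954 (array([0.4842, 0.2702]), np.float64(2.25)) 0.1359 [0.171 0.369]
top green stops [(array([0.5095, 0.088 , 0.141 ]), np.int64(80)), (array([ 0.4888, -0.1048,  0.1402]), np.int64(96))]
top green base 5592 ((0.4836793839931488, -0.028364434838294983), (0.3027363419532776, 0.13731983304023743), 86.21939086914062)
top white stops [(array([0.4835, 0.3698, 0.1409]), np.int64(83)), (array([0.4879, 0.1937, 0.1419]), np.int64(127))]
top white base 4220 ((0.48447954654693604, 0.27820056676864624), (0.27464428544044495, 0.13140033185482025), 83.63104248046875)
scene red 118 [0.4857 0.2303 0.1796] [0.015 0.03  0.012] [0.488  0.2276 0.1783] (array([0.4865, 0.2297]), np.float64(1.12))
scene yel 141 [0.4824 0.3239 0.1799] [0.018 0.03  0.011] [0.4859 0.322  0.1781] (array([0.4834, 0.3235]), np.float64(0.81))
scene green bar 289 (array([ 0.5014, -0.0038]), np.float64(-4.53)) 0.1347 [-0.09   0.076]
scene white bar 655 (array([0.4825, 0.2728]), np.float64(2.14)) 0.136 [0.172 0.37 ]
scene green stops [(array([0.5079, 0.0876, 0.1395]), np.int64(41)), (array([ 0.4941, -0.0979,  0.1396]), np.int64(37))]
scene green base 2926 ((0.4980659782886505, -0.0375596284866333), (0.28784075379371643, 0.11677835881710052), 81.40143585205078)
scene white stops [(array([0.4827, 0.3697, 0.1396]), np.int64(55)), (array([0.4849, 0.2045, 0.1447]), np.int64(96))]
scene white base 3577 ((0.4854430854320526, 0.2770830988883972), (0.10745533555746078, 0.22485774755477905), 0.07294978201389313)
-0.3 0.169;-0.2 0.168;-0.1 0.17;0.0 0.168;0.1 0.145;0.2 0.185;0.3 0.184;0.4 0.005;
```

```bash
python3 -m crank '[[0,0,0.06,0.25,0.25,0.4,0],[0,0,0.11,0.5,0.5,0.4,0],[0,0,0.16,0.75,0.75,0.4,0],[0,0,0.21,1,1,0.4,0],[0,0,0.21,1,1,0.4,0]]'
python3 -m crank '[[0,0,0.06,0.25,0.25,0,0],[0,0,0.11,0.5,0.5,0,0],[0,0,0.16,0.75,0.75,0,0],[0,0,0.21,1,1,0,0],[0,0,0.21,1,1,0,0]]'
python3 -m crank '[[0,0,0.06,0.2,0.25,0,0],[0,0,0.11,0.4,0.5,0,0],[0,0,0.16,0.6,0.75,0,0],[0,0,0.21,0.8,1,0,0],[0,0,0.21,0.8,1,0,0]]'
```

```text
time: 0.62
ee_pos: [0.2564, -0.4243, 0.2831]
tool_rot: [180.0, -0.1, 42.0]
ft_force: [0.4, -1.0, 0.7]
gripper_width: 0.0854
grasp_force: 0.0
time: 1.03
ee_pos: [0.3562, -0.3245, 0.2824]
tool_rot: [180.0, -0.1, 67.2]
ft_force: [-0.3, -0.5, 0.8]
gripper_width: 0.0852
grasp_force: 0.0
time: 1.45
ee_pos: [0.4355, -0.225, 0.2822]
tool_rot: [180.0, -0.1, 92.3]
ft_force: [0.5, -1.2, -0.0]
gripper_width: 0.0853
grasp_force: 0.0
```

```bash
python3 -m crank '[[0,0,0,0.1,0.35,0,0],[0,0,0,0.2,0.7,0,0],[0,0,0,0.26,1,0,0]]'
python3 -m crank '[[0,0,0,0.1,0.35,0,0],[0,0,0,0.2,0.7,0,0],[0,0,0,0.27,1,0,0]]'
python3 -m crank '[[0,0,0,0,0.35,0,0],[0,0,0,0,0.7,0,0],[0,0,0,0,1,0,0]]'
python3 -m crank '[[0,0,0,0,0.35,0,0],[0,0,0,0,0.7,0,0],[0,0,0,0,1,0,0],[0,0,0,0,1,0,0],[0,0,0,0,1,0,0]]'
python3 - <<'E'
from h import *
s=robot.read_state(); p,d,c=grab("wrist"); save("w1",p); print(s["ee_pos"],s["tool_rot"])
X,u,v=pts(d,c,np.ones(d.shape,bool)); h,sa,_=cv2.cvtColor(p,cv2.COLOR_RGB2HSV)[v,u].astype(int).T
for k,m in dict(red=((h<8)|(h>172))&(sa>110),yel=(h>20)&(h<35)&(sa>110)).items():
    q=X[m&(X[:,2]>.176)&(X[:,2]<.19)&(X[:,0]<.56)]
    if len(q): print(k,len(q),q.min(0).round(4),q.max(0).round(4),np.median(q,0),cv2.minAreaRect(q[:,:2].astype(np.float32)))
E
```

```text
time: 1.7
ee_pos: [0.4597, -0.1273, 0.282]
tool_rot: [-180.0, -0.0, 91.7]
ft_force: [0.3, 0.3, 1.0]
gripper_width: 0.0855
grasp_force: 0.0
time: 1.95
ee_pos: [0.4867, -0.0268, 0.2822]
tool_rot: [180.0, 0.0, 91.7]
ft_force: [0.3, -0.4, -0.7]
gripper_width: 0.0853
grasp_force: 0.0
time: 2.2
ee_pos: [0.4863, 0.0732, 0.2821]
tool_rot: [-180.0, 0.0, 91.7]
ft_force: [0.6, -0.1, -0.0]
gripper_width: 0.0854
grasp_force: 0.0
time: 2.62
ee_pos: [0.4864, 0.1726, 0.2819]
tool_rot: [-180.0, 0.0, 91.9]
ft_force: [-0.8, -0.4, 0.1]
gripper_width: 0.0852
grasp_force: 0.0
[0.48642225 0.17261453 0.28190607] [-1.79966370e+02  2.17021975e-02  9.18926666e+01]
red 701 [0.4836 0.2122 0.176 ] [0.4972 0.2414 0.1807] [0.49028139 0.22755369 0.17869069] ((0.4904220998287201, 0.226680725812912), (0.012819832190871239, 0.02918131835758686), 1.9202805757522583)
yel 412 [0.4811 0.3057 0.176 ] [0.4942 0.3185 0.1807] [0.48750064 0.31216795 0.17862349] ((0.48766636848449707, 0.312078595161438), (0.012759982608258724, 0.012507390230894089), 1.8572813272476196)
```

View pics/w1.png

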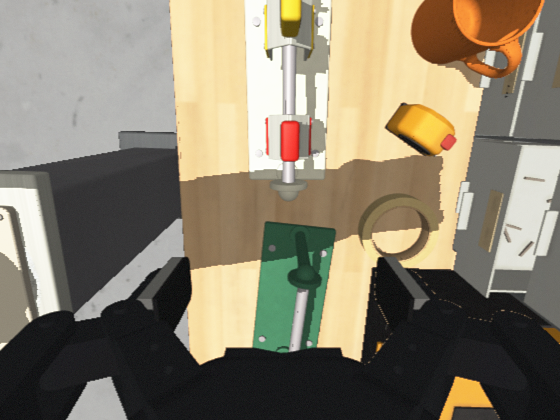

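The wrist view shows the red tab at (290,140), in line with the bar, and yellow at (290,15). The ring and mug are off to the right, well clear.

```bash
python3 -m crank '[[0,0,0,0.03,0.25,0,0],[0,0,0,0.03,0.54,0,0],[0,0,0,0.03,0.54,-0.3,0],[0,0,0,0.03,0.54,-0.6,0],[0,0,0,0.03,0.54,-0.8,0],[0,0,0,0.03,0.54,-0.8,0],[0,0,0,0.03,0.54,-0.8,0]]'
python3 - <<'E'
from h import *
s=robot.read_state(); p,d,c=grab("wrist"); save("w2",p); print(s["ee_pos"],s["tool_rot"])
X,u,v=pts(d,c,np.ones(d.shape,bool)); h,sa,_=cv2.cvtColor(p,cv2.COLOR_RGB2HSV)[v,u].astype(int).T
q=X[((h<8)|(h>172))&(sa>110)&(X[:,2]>.17)&(X[:,2]<.19)&(X[:,0]<.56)]
print(len(q),q.min(0),q.max(0),np.median(q,0))
E
```

```text
time: 3.25
ee_pos: [0.4895, 0.2244, 0.2021]
tool_rot: [-179.9, 0.0, 91.7]
ft_force: [0.9, 0.2, 1.9]
gripper_width: 0.0856
grasp_force: 0.0
[0.48949677 0.22444975 0.2021362 ] [-1.79906813e+02  3.58953586e-02  9.16821605e+01]
1333 [0.48323275 0.21286062 0.17009975] [0.49717647 0.24249465 0.18091932] [0.49013861 0.22965514 0.17865707]
```

View pics/w2.png

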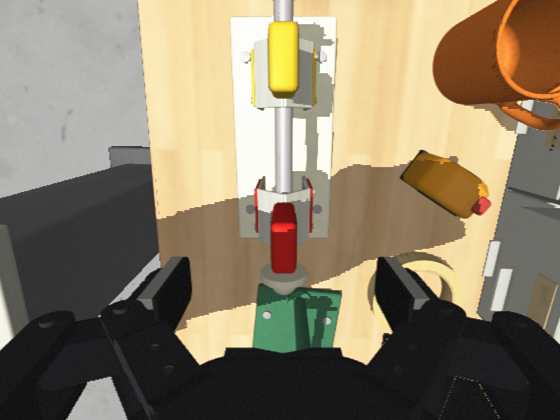

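The tab at (284,245) is centred between the fingers, which are at 190 and 377. Next: go down, grip, and lift.

```bash
python3 -m crank '[[0,0,0,0,0.03,-0.25,0],[0,0,0,0,0.03,-0.46,0],[0,0,0,0,0.03,-0.46,0],[0,0,0,0,0.03,-0.46,150],[0,0,0,0,0.03,-0.46,255],[0,0,0,0,0.03,-0.46,255],[0,0,0,0,0.03,-0.46,255],[0,0,0,0,0.03,-0.46,255],[0,0,0,0,0.03,-0.46,255],[0,0,0,0,0.03,-0.46,255],[0,0,0,0,0.03,-0.46,255],[0,0,0,0,0.03,-0.46,255]]' 40
```

```text
time: 4.3
ee_pos: [0.4896, 0.2289, 0.1569]
tool_rot: [180.0, -0.0, 91.8]
ft_force: [-1.6, 0.2, 6.2]
gripper_width: 0.0135
grasp_force: 41.1
```

```bash
python3 -m crank '[[0,0,0,0,0,0.1,255],[0,0,0,0,0,0.25,255],[0,0,0,0,0,0.4,255],[0,0,0,0,0,0.55,255],[0,0,0,0,0,0.7,255],[0,0,0,0,0,0.85,255],[0,0,0,0,0,1,255],[0,0,0,0,0,1,255],[0,0,0,0,0,1,255]]'
python3 - <<'E'
from h import *
s=robot.read_state(); p,d,c=grab("scene"); save("s2",p[100:340,120:440].repeat(2,0).repeat(2,1)); print(s["ee_pos"],s["gripper_width"])
E
```

```text
time: 5.05
ee_pos: [0.4897, 0.2289, 0.2568]
tool_rot: [179.9, -0.0, 91.8]
ft_force: [-0.5, 0.5, -1.4]
gripper_width: 0.0135
grasp_force: 40.2
[0.489711   0.22894023 0.25675684] 0.01347598784094875
```

View pics/s2.png

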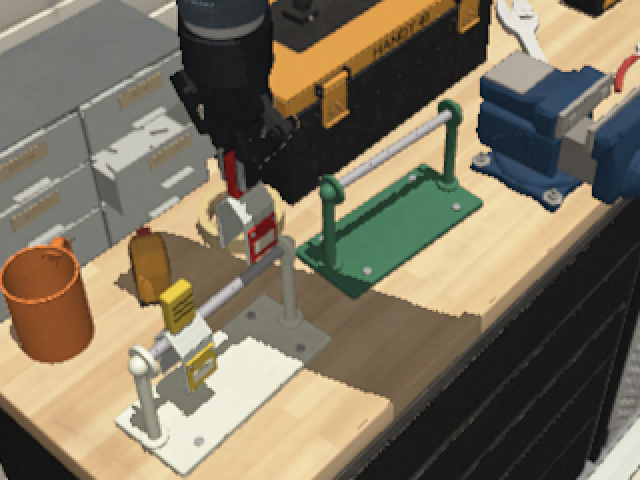

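Red is held upright at crop (245,205), and yellow hasn't moved, at (185,325). Carrying red over to green.

```bash
python3 -m crank '[[0,0,0,0,-0.1,0.15,255],[0,0,-0.01,0,-0.3,0.2,255],[0,0,-0.02,0,-0.5,0.2,255],[0,0,-0.03,0,-0.7,0.2,255],[0,0,-0.04,0.07,-0.9,0.2,255],[0,0,-0.053,0.14,-1,0.2,255]]'
python3 -m crank '[[0,0,0,0,-0.25,0,255],[0,0,0,0,-0.5,0,255],[0,0,0,0,-0.75,0,255],[0,0,0,0,-1,0,255]]'
python3 -m crank '[[0,0,0,0,-0.15,0,255],[0,0,0,0,-0.28,0,255],[0,0,0,0,-0.34,0,255],[0,0,0,0,-0.34,0,255],[0,0,0,0,-0.34,0,255],[0,0,0,0,-0.34,0,255]]'
python3 - <<'E'
from h import *
s=robot.read_state(); p,d,c=grab("wrist"); save("w3",p); print(s["ee_pos"],s["tool_rot"],s["gripper_width"])
def bar(n,p,d,c):
    X,u,v=pts(d,c,np.ones(d.shape,bool)); H=cv2.cvtColor(p,cv2.COLOR_RGB2HSV)[v,u].astype(int)
    m=(abs(X[:,0]-.503)<.03)&(X[:,1]>-.09)&(X[:,1]<.078)&(X[:,2]>.120)&(X[:,2]<.14)&(H[:,1]<70)
    q=X[m]; 
    if len(q)<20: print(n,len(q)); return
    # bar edges per y-bin: midpoint
    r=[]
    for y in np.arange(-.09,.078,.008):
        g=q[(q[:,1]>=y)&(q[:,1]<y+.008)]
        if len(g)>8: r.append((g[:,1].mean(),(g[:,0].min()+g[:,0].max())/2))
    r=np.array(r); k=np.polyfit(r[:,0],r[:,1],1); print(n,len(q),"x at y=-.005",np.polyval(k,-.005).round(4),"yaw",-np.degrees(np.arctan(k[0])).round(2),r[:,0].min(),r[:,0].max(),q[:,2].max())
bar("wrist",p,d,c); t=grab("top"); bar("top",*t); save("t3",t[0])
E
```

```text
time: 5.6
ee_pos: [0.5031, 0.1272, 0.2754]
tool_rot: [-179.9, 0.0, 85.3]
ft_force: [1.0, 0.9, -2.2]
gripper_width: 0.0134
grasp_force: 40.2
time: 5.93
ee_pos: [0.5035, 0.028, 0.2753]
tool_rot: [-179.9, -0.0, 85.4]
ft_force: [0.3, 1.0, -0.9]
gripper_width: 0.0133
grasp_force: 40.2
time: 6.43
ee_pos: [0.5035, -0.0044, 0.276]
tool_rot: [-180.0, -0.0, 85.5]
ft_force: [0.0, 0.2, -1.5]
gripper_width: 0.0135
grasp_force: 40.2
[ 0.50350022 -0.00444659  0.27600802] [-1.79971785e+02 -1.74255873e-02  8.54648352e+01] 0.013535294384480192
wrist 1541 x at y=-.005 0.5047 yaw -4.54 -0.022124877448771185 0.07397009503421209 0.1313402054577541
top 348 x at y=-.005 0.503 yaw -4.23 0.003677851313363791 0.07404735994333296 0.13591328212855178
```

View pics/w3.png

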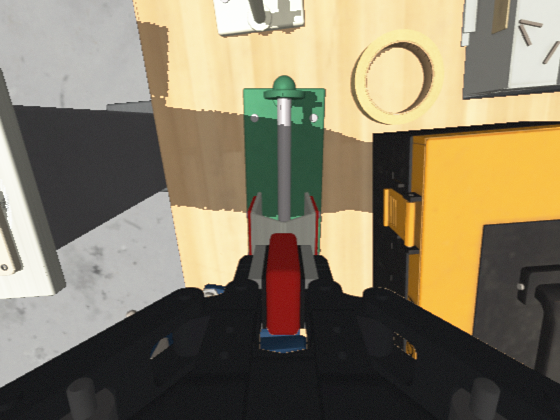

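The bar runs up to the stop at (285,85), in line with the held hanger at (283,270). The toolbox edge is on the right at x≥375 px, so I'll check its clearance before going down.

```bash
python3 - <<'E'
from h import *
p,d,c=grab("top"); X,u,v=pts(d,c,np.ones(d.shape,bool))
q=X[(X[:,1]>-.35)&(X[:,1]<-.0)&(X[:,2]>.1)&(X[:,0]>.575)&(X[:,2]<.27)&(X[:,0]<.9)]; print(np.percentile(q[:,0],[.5,5,50]),np.percentile(q[:,2],[50,99]))
E
python3 -m crank '[[0,0,0,0.01,0,-0.25,255],[0,0,0,0.01,0,-0.5,255],[0,0,0,0.01,0,-0.7,255],[0,0,0,0.01,0,-0.7,255],[0,0,0,0.01,0,-0.7,255]]'
```

```text
[0.6067092  0.61680525 0.72927333] [0.16679883 0.17245604]
time: 7.0
ee_pos: [0.5041, -0.0047, 0.2061]
tool_rot: [-179.9, -0.0, 85.5]
ft_force: [0.2, -0.6, -1.2]
gripper_width: 0.0136
grasp_force: 40.1
```

```bash
python3 -m crank '[[0,0,0,0,0,-0.12,255],[0,0,0,0,0,-0.24,255],[0,0,0,0,0,-0.34,255],[0,0,0,0,0,-0.4,255],[0,0,0,0,0,-0.44,255],[0,0,0,0,0,-0.48,255],[0,0,0,0,0,-0.48,255],[0,0,0,0,0,-0.48,255],[0,0,0,0,0,-0.48,255]]'
python3 - <<'E'
from h import *
p,d,c=grab("scene"); save("s4",p[100:300,180:420].repeat(3,0).repeat(3,1))
E
```

```text
time: 7.75
ee_pos: [0.5047, -0.0052, 0.1587]
tool_rot: [180.0, 0.0, 85.4]
ft_force: [-0.6, 0.8, -0.8]
gripper_width: 0.0135
grasp_force: 40.1
```

View pics/s4.png

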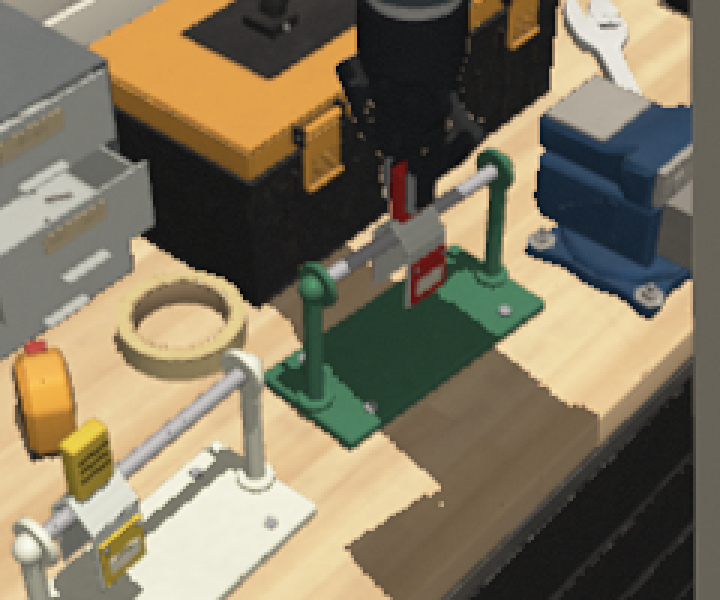

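The red hanger straddles the green bar at crop (410,240). There is no contact load yet, so I'll lower 2–3 mm until it seats, then release.

```bash
python3 -m crank '[[0,0,0,0,0,-0.01,255],[0,0,0,0,0,-0.02,255],[0,0,0,0,0,-0.02,255],[0,0,0,0,0,-0.02,255]]'
```

```text
time: 8.13
ee_pos: [0.5045, -0.0052, 0.1571]
tool_rot: [179.9, 0.0, 85.4]
ft_force: [-2.3, -0.5, 6.4]
gripper_width: 0.0138
grasp_force: 41.3
```

```bash
python3 -m crank '[[0,0,0,0,0,0,225],[0,0,0,0,0,0,205],[0,0,0,0,0,0,190],[0,0,0,0,0,0,160],[0,0,0,0,0,0,130],[0,0,0,0,0,0,100],[0,0,0,0,0,0,100],[0,0,0,0,0,0,100],[0,0,0,0,0,0,100]]'
python3 -m crank '[[0,0,0,0,0,0.15,100],[0,0,0,0,0,0.4,100],[0,0,0,0,0,0.7,100],[0,0,0,0,0,1,100],[0,0,0,0,0,1,100]]'
python3 -m crank '[[0,0,0,-0.2,-0.3,0,100],[0,0,0,-0.4,-0.6,0,100],[0,0,0,-0.6,-0.9,0.1,100],[0,0,0,-0.6,-1,0.1,100],[0,0,0,-0.6,-1,0.1,100],[0,0,0,-0.6,-1,0.1,100]]'
python3 - <<'E'
from h import *
for n in("top","scene"):
    p,d,c=grab(n); X,u,v=pts(d,c,np.ones(d.shape,bool)); h,s,_=cv2.cvtColor(p,cv2.COLOR_RGB2HSV)[v,u].astype(int).T
    for k,m in dict(red=((h<8)|(h>172))&(s>110)&(X[:,1]<.15),yel=(h>20)&(h<35)&(s>110)).items():
        q=X[m&(X[:,2]>.168)&(X[:,2]<.19)&(X[:,0]<.56)&(X[:,1]>-.1)]; print(n,k,len(q),((q.max(0)+q.min(0))/2).round(4),q[:,2].max(),cv2.minAreaRect(q[:,:2].astype(np.float32)))
save("s5",p[100:300,180:420].repeat(3,0).repeat(3,1))
E
```

```text
time: 8.88
ee_pos: [0.5045, -0.0051, 0.1563]
tool_rot: [-180.0, -0.0, 85.4]
ft_force: [0.2, -0.4, -0.3]
gripper_width: 0.0523
grasp_force: 0.0
time: 9.3
ee_pos: [0.5061, -0.0054, 0.2616]
tool_rot: [179.6, 0.0, 85.4]
ft_force: [-0.4, -0.5, -1.5]
gripper_width: 0.0519
grasp_force: 0.0
time: 9.8
ee_pos: [0.4446, -0.1055, 0.2662]
tool_rot: [180.0, -0.0, 85.3]
ft_force: [0.1, 0.0, -0.3]
gripper_width: 0.0521
grasp_force: 0.0
top red 195 [ 0.5028 -0.005   0.1772] 0.18495666124976537 ((0.502883791923523, -0.005188890732824802), (0.029059601947665215, 0.013947189785540104), 85.65306091308594)
top yel 199 [0.4853 0.3213 0.1768] 0.1854039624011374 ((0.4852863848209381, 0.3213483691215515), (0.014083207584917545, 0.028886428102850914), 0.7630612254142761)
scene red 108 [ 0.5024 -0.0063  0.1755] 0.18296153840210286 ((0.5026025176048279, -0.006242942065000534), (0.03356988728046417, 0.016062388196587563), 87.80081939697266)
scene yel 164 [0.485  0.3227 0.1759] 0.1836619856256132 ((0.48492422699928284, 0.32287460565567017), (0.015793589875102043, 0.030189529061317444), 3.8824751377105713)
```

View pics/s5.png

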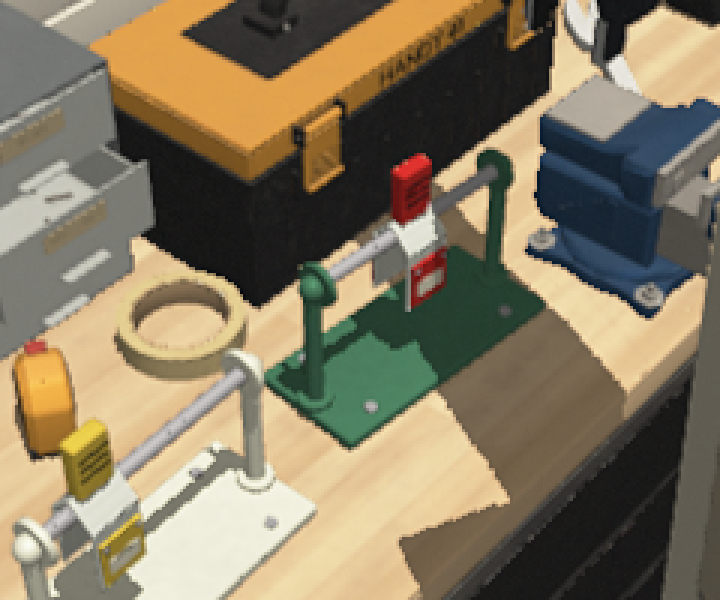

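Red hangs straight on the green bar at crop (415,230), at mid-rail and seated height. Yellow hasn't moved, at (100,500), and the gripper is clear of everything.

```bash
python3 -c "
from rig import order; print(order.job_done())"
```

```text
the job is handed in; nothing more can be done
None
```

The red hanger now hangs straight at mid-rail on the green rail, the yellow hanger is still in place on the white rail, and the job is handed in; no verdict came back.

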